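# Fit the casting flasks over the wax trees

### The job

Get the wax trees ready for investing: gently lower each of the four steel casting flasks straight down over a wax tree until it stands fully home inside the lip of the rubber base. Each base takes a flask of its own width, the tall flasks belong over the tall trees and the short flasks over the short ones, so that every tree ends just covered. Leave the bases where they stand and do not disturb the glass beaker or the spirit lamp.

Things in the scene. Friction and masses are not known exactly. Their poses are not given: they have to be found in the camera images.
- flask_wide_tall: the wide, tall casting flask: a plain bright steel tube open at both ends, standing upright on the bench, 64 mm outside diameter, wall 2.5 mm, 95 mm high, mass about 360 g. Origin at the centre of its lower end, z up along the tube; yaw means nothing.
- flask_wide_short: the wide, short casting flask: a plain bright steel tube open at both ends, standing upright on the bench, 64 mm outside diameter, wall 2.5 mm, 60 mm high, mass about 230 g. Origin at the centre of its lower end, z up along the tube; yaw means nothing.
- flask_narrow_tall: the narrow, tall casting flask: a plain bright steel tube open at both ends, standing upright on the bench, 46 mm outside diameter, wall 2.5 mm, 95 mm high, mass about 260 g. Origin at the centre of its lower end, z up along the tube; yaw means nothing.
- flask_narrow_short: the narrow, short casting flask: a plain bright steel tube open at both ends, standing upright on the bench, 46 mm outside diameter, wall 2.5 mm, 60 mm high, mass about 160 g. Origin at the centre of its lower end, z up along the tube; yaw means nothing.
- base_wide_tall: wide black rubber base, 96 mm across, 18 mm high, loose on the bench. Its flat floor, where the flask's end stands, is 8 mm up; the lip's inside is 78 mm across at the floor, flaring to 84 mm at the top. From its middle rises a green wax tree, the taller of that width, 40 mm across, tip 86 mm above the bench. Origin: centre of the underside, z up; yaw means nothing.
- base_wide_short: wide black rubber base, 96 mm across, 18 mm high, loose on the bench. Its flat floor, where the flask's end stands, is 8 mm up; the lip's inside is 78 mm across at the floor, flaring to 84 mm at the top. From its middle rises a green wax tree, the shorter of that width, 40 mm across, tip 52 mm above the bench. Origin: centre of the underside, z up; yaw means nothing.
- base_narrow_tall: narrow black rubber base, 78 mm across, 18 mm high, loose on the bench. Its flat floor, where the flask's end stands, is 8 mm up; the lip's inside is 60 mm across at the floor, flaring to 66 mm at the top. From its middle rises a green wax tree, the taller of that width, 22 mm across, tip 86 mm above the bench. Origin: centre of the underside, z up; yaw means nothing.
- base_narrow_short: narrow black rubber base, 78 mm across, 18 mm high, loose on the bench. Its flat floor, where the flask's end stands, is 8 mm up; the lip's inside is 60 mm across at the floor, flaring to 66 mm at the top. From its middle rises a green wax tree, the shorter of that width, 22 mm across, tip 52 mm above the bench. Origin: centre of the underside, z up; yaw means nothing.
- beaker: bystander: small clear glass beaker, open, 50 mm across the rim, 68 mm high. Origin at the centre of its underside.
- spirit_lamp: bystander: small spirit lamp, amber glass body 52 mm across with a brass cap, 68 mm high. Origin at the centre of its underside.
Things that resemble listed ones, but are neither listed nor needed, are in the scene too. Leave any pink look-alike of the base_narrow_short alone.

How it is judged (in metres and radians):
At the end, for the whole second after the job is handed in: Each flask stands upright (within 0.06 rad) on the floor of its own base (wide tall, wide short, narrow tall and narrow short each on the base of that name): centred within 10 mm, its lower end 5.5 to 10.5 mm above the base's underside; the bases stand flat on the bench; all is released and at rest (horizontal distance between flask_wide_tall and base_wide_tall below 0.01 m and z of flask_wide_tall in the frame of base_wide_tall between 0.0055 and 0.0105 m and angle between each of flask_wide_tall, base_wide_tall, flask_wide_short, base_wide_short, flask_narrow_tall, base_narrow_tall, flask_narrow_short, base_narrow_short's own z axis and vertical below 0.06 rad and height (world z) of each of base_wide_tall, base_wide_short, base_narrow_tall, base_narrow_short below 0.004 m and linear speed of each of flask_wide_tall, base_wide_tall, flask_wide_short, base_wide_short, flask_narrow_tall, base_narrow_tall, flask_narrow_short, base_narrow_short below 0.02 m/s and contact force between the fingers and flask_wide_tall below 0.2 N and horizontal distance between flask_wide_short and base_wide_short below 0.01 m and z of flask_wide_short in the frame of base_wide_short between 0.0055 and 0.0105 m and contact force between the fingers and flask_wide_short below 0.2 N and horizontal distance between flask_narrow_tall and base_narrow_tall below 0.01 m and z of flask_narrow_tall in the frame of base_narrow_tall between 0.0055 and 0.0105 m and contact force between the fingers and flask_narrow_tall below 0.2 N and horizontal distance between flask_narrow_short and base_narrow_short below 0.01 m and z of flask_narrow_short in the frame of base_narrow_short between 0.0055 and 0.0105 m and contact force between the fingers and flask_narrow_short below 0.2 N); the robot touches nothing.
It fails at once if a flask is tipped over (angle between any of flask_wide_tall, flask_wide_short, flask_narrow_tall, flask_narrow_short's own z axis and vertical above 0.6 rad).
It fails at once if a sprue base is pushed more than 40 mm from where it stood, or tipped (distance of any of base_wide_tall, base_wide_short, base_narrow_tall, base_narrow_short from where it was at the start of the episode above 0.04 m or angle between any of base_wide_tall, base_wide_short, base_narrow_tall, base_narrow_short's own z axis and vertical above 0.3 rad).
It fails at once if a flask is forced hard onto a base or its wax (more than 60 N) (contact force between any of flask_wide_tall, flask_wide_short, flask_narrow_tall, flask_narrow_short and base_wide_tall above 60 N or contact force between any of flask_wide_tall, flask_wide_short, flask_narrow_tall, flask_narrow_short and base_wide_short above 60 N or contact force between any of flask_wide_tall, flask_wide_short, flask_narrow_tall, flask_narrow_short and base_narrow_tall above 60 N or contact force between any of flask_wide_tall, flask_wide_short, flask_narrow_tall, flask_narrow_short and base_narrow_short above 60 N).
It fails at once if a flask is dropped into its base instead of being lowered (moving faster than 0.4 m/s in the last 22 mm) ((horizontal distance between flask_wide_tall and base_wide_tall below 0.015 m and z of flask_wide_tall in the frame of base_wide_tall below 0.03 m and linear speed of flask_wide_tall above 0.4 m/s) or (horizontal distance between flask_wide_short and base_wide_short below 0.015 m and z of flask_wide_short in the frame of base_wide_short below 0.03 m and linear speed of flask_wide_short above 0.4 m/s) or (horizontal distance between flask_narrow_tall and base_narrow_tall below 0.015 m and z of flask_narrow_tall in the frame of base_narrow_tall below 0.03 m and linear speed of flask_narrow_tall above 0.4 m/s) or (horizontal distance between flask_narrow_short and base_narrow_short below 0.015 m and z of flask_narrow_short in the frame of base_narrow_short below 0.03 m and linear speed of flask_narrow_short above 0.4 m/s)).
It fails at once if the beaker or the spirit lamp is pushed more than 25 mm or tipped (distance of any of beaker, spirit_lamp from where it was at the start of the episode above 0.025 m or angle between any of beaker, spirit_lamp's own z axis and vertical above 0.4 rad).
It also fails if it takes over 99 s, if anything falls off the work surface, if the arm or the gripper's body presses on something with over 40 N, if the wrist force passes 120 N, or if a joint passes its speed limit or range.

### The arm

A 6-joint arm with a two-finger parallel gripper is mounted at the origin on the work surface. World frame = base frame: x ahead of the robot, y to its left, z up, the work surface at z = 0. Lengths are in m, angles in degrees, forces in N, time in s.
With the tool pointing down it reaches from about 0.3 to 0.75 m from the base axis. Payload 8.5 kg.
Tool frame: the origin (TCP) lies at the very end of the fingers, on their centre line; the grasp point (between the pads) lies ctrl.grasp_offset behind it (ctrl.grasp_offset is the distance from the TCP to the grasp point, in m); z points along the fingers, y is the line along which they close (so a half turn about z gives the same grasp; the last joint's range is limited). The gripper opens to 85 mm and grips with 20 to 120 N. Pads are 22 mm wide; open, the fingers measure 114 mm over their backs; the gripper's body (76 mm by 85 mm) begins 54 mm behind the grasp point. The pads swing forward as they close: fully open they stand 13 mm farther back than shut.
Start: joints at [-84.471, 21.807, 74.336, -0, 83.858, -12.336], TCP at [0.169, -0.523, 0.231] pointing down, gripper open.
Joint ranges: [-178.18, 178.18], [-50.72, 133.34], [12.68, 142.11], [-81.47, 261.47], [9.98, 163.14], [-165.26, 165.26]. Speed limits (degrees/s): [136.94, 136.94, 180, 180, 180, 180].

### API

Orientations are given as [roll, pitch, yaw] about the fixed x, y, z axes, in that order (R = Rz(yaw) Ry(pitch) Rx(roll)).
In Python, from cell import observe, vision, order, ctrl gives the robot as it stands. The module is installed in compiled form; this text tells all that it offers.
- The arm moves only by the tool carry_out, never from a script. Its argument "plan" is a list that holds one entry, the list of rows, each a list of 6 numbers: the shift along the tool's x, y, z in m, then the turn, a rotation vector about the tool's x, y, z in rad. In form: [[[tx, ty, tz, rx, ry, rz], ...]]. A call has 1 to 5 rows; each row shifts and turns the commanded pose from where the row before left it, along the tool's axes as they then stand; what a row does not reach is not made up. A row lasts 1/10 s, in which the tool goes at most 50 mm and 8.59 degrees, less where a joint would pass 70% of its speed; a pose out of reach is approached as far as the arm can. A call with a gripper value outside its range is refused whole. "fingers" is the closure, from 0 (fully open) to 1 (shut), set as the call begins (left out, the last holds). The fingers move at their own pace and stop on an object; "force" is the grip in N (left out, the last holds). Time passes only in rows, so rows that do not move let the fingers close. It gives the time, the measured TCP pose, the force, the opening and the grip force at its end, in the units of the state.
- observe(): the state, without advancing time (a new reading comes with each control period).
- vision.grab_frame(name): name is "side" or "top"; returns the picture (480x640x3 uint8, red, green, blue); there is no depth.
- vision.get_calibration(name): a dict with "fx", "fy", "cx", "cy" (pixels), "eye" and "attitude" of the camera in the world. Camera axes: x right, y up, looking along -z (the intrinsics and any distortion apply to the point x, -y, -z); pixel columns grow to the right and rows downward; lengths in m; the calibration is good to about 2 mm. A picture is of the moment at which its call begins. get_calibration takes no time and is no camera call.
- order.close_job(): hands the job in; it is judged then, once.
The state is a dict: "time": time; "qpos": joint angles; "qd": joint speeds; "joint_efforts": joint torques, N m; "position": TCP position; "ee_rot": TCP orientation; "force": force on the tool from outside, world axes, zero at the start; "wrist_torque": the same for the moment, N m; "width": finger opening in m; "grip_force": force on a finger pad.
Only numpy, scipy, OpenCV 4.12 (cv2) and the standard library are available. Lean on these libraries where they do the work, as an engineer would, in place of code of your own. Each camera call takes 0.05 s, during which the arm holds its last target. There are 200 camera calls.

## Working session

There is one attempt and no reset: what is moved stays moved. The work goes in short steps, Python scripts to look and compute and a tool call to move; the robot and the scene stay as the last step left them, time stands still between calls to the robot, and variables do not carry over. Pictures are saved under pics/ and viewed, at most 14 in all, crops included, and the job is handed in when it is done.

Besides the shell and the picture viewer there is one more tool, called after "Emit:" as name([rows], argument=value, ...), one row to a line, values as JSON. carry_out: Moves the arm, as the interface text tells. Its arguments: {"type":"object","properties":{"plan":{"type":"array"},"fingers":{"type":"number"},"force":{"type":"number"}},"required":["plan"]}

```bash
mkdir -p pics
python3 - <<'E'
from cell import observe, vision, order, ctrl
import cv2
for n in("top","side"):
    cv2.imwrite(f"pics/{n}0.png",vision.grab_frame(n)[:,:,::-1]); print(vision.get_calibration(n))
print(observe(),ctrl.grasp_offset)
E
```

```text
{'fx': 594.5797151832022, 'fy': 594.5797151832022, 'cx': 325.4223240060803, 'cy': 241.05692384827955, 'eye': array([0.33823827, 0.00687301, 1.60443544]), 'attitude': array([  6.68660567,   0.23192174, -89.06898881])}
{'fx': 474.17259020511995, 'fy': 474.17259020511995, 'cx': 314.1555325786613, 'cy': 244.61764107962688, 'eye': array([0.0363443 , 0.59514042, 0.62034619]), 'attitude': array([  52.29856503,   -0.20720724, -141.78976973])}
{'time': 0.1, 'qpos': array([-8.44715017e+01,  2.18367595e+01,  7.43791160e+01,  1.81923000e-03,
        8.38577613e+01, -1.23384639e+01]), 'qd': array([ 0.02957595, -0.06259348, -0.13970564,  0.02440755, -0.01233717,
       -0.07331346]), 'joint_efforts': array([ 3.53254523e-03, -4.49224770e+01, -2.31655025e+01, -1.05470604e-04,
        3.67776302e-03, -3.78964657e-06]), 'position': array([ 0.16870003, -0.52321707,  0.23078461]), 'ee_rot': array([-1.79928451e+02, -1.75019220e-02,  1.78667554e+01]), 'force': array([ 0.38862685,  0.25001505, -0.24052708]), 'wrist_torque': array([ 0.01343072, -0.01535682, -0.00104736]), 'grip_force': 0.0, 'width': 0.08542741787304868} 0.0187
```

View pics/top0.png

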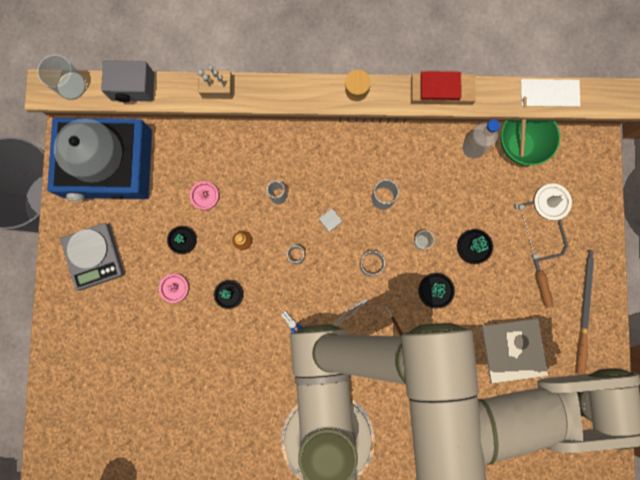

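View pics/side0.png

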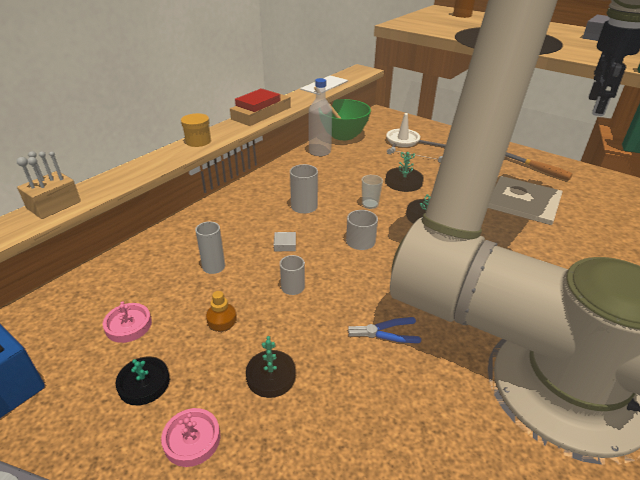

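```bash
cat > h.py <<'E'
import numpy as np, cv2
from scipy.spatial.transform import Rotation as R
from cell import observe, vision, order, ctrl
def cam(n):
    c=vision.get_calibration(n); return c,R.from_euler('xyz',c['attitude'],degrees=True).as_matrix()
def p2w(n,u,v,z):
    c,A=cam(n); d=A@np.array([(u-c['cx'])/c['fx'],-(v-c['cy'])/c['fy'],-1]); e=np.array(c['eye'])
    return e+d*(z-e[2])/d[2]
def w2p(n,p):
    c,A=cam(n); q=A.T@(np.array(p)-c['eye']); return np.array([c['cx']-c['fx']*q[0]/q[2], c['cy']+c['fy']*q[1]/q[2]])
def tool(v):  # world shift -> tool axes
    return R.from_euler('xyz',observe()['ee_rot'],degrees=True).inv().apply(v)
def st():
    o=observe(); print(round(o['time'],2),o['position'].round(4),o['ee_rot'].round(2),o['qpos'].round(1),o['width'].round(4),round(o['grip_force'],1),o['force'].round(1))
E
python3 - <<'E'
from h import *
im=cv2.imread("pics/top0.png"); s=cv2.imread("pics/side0.png")
m=((im.max(2)<62)|((im[:,:,1].astype(int)-im[:,:,2]>15)&(im[:,:,1]<190))).astype(np.uint8)
m[:, :150]=0; m[:170]=0; m[320:]=0; m[:,520:]=0
n,l,stt,ce=cv2.connectedComponentsWithStats(m)
for i in range(1,n):
    if stt[i,4]>150:
        pts=np.argwhere(l==i)[:,::-1].astype(np.float32); (u,v),r=cv2.minEnclosingCircle(pts)
        print(stt[i],u,v,r,p2w("top",u,v,.015)[:2].round(4), r/594*1.59)
a=cv2.resize(im[170:310,165:325],None,fx=2.5,fy=2.5,interpolation=cv2.INTER_CUBIC)
b=cv2.resize(im[170:310,350:510],None,fx=2.5,fy=2.5,interpolation=cv2.INTER_CUBIC)
c=cv2.resize(s[130:240,330:490],(320,220),interpolation=cv2.INTER_CUBIC)
d=cv2.resize(s[320:430,100:310],(420,220),interpolation=cv2.INTER_CUBIC)
o=np.zeros((580,800,3),np.uint8);o[:350,:400]=a;o[:350,400:]=b;o[355:575,:320]=c;o[355:575,340:760]=d
cv2.imwrite("pics/crop1.png",o)
E
```

```text
[168 227  28  26 603] 181.57691955566406 239.5 14.157391548156738 [0.5226 0.404 ] 0.03789604808344986
[457 230  36  34 933] 474.5056457519531 245.901123046875 17.5289306640625 [ 0.5177 -0.3843] 0.04692087500986427
[418 274  36  34 970] 435.57281494140625 290.543701171875 17.81800651550293 [ 0.3964 -0.2792] 0.047694663905134105
[214 281  29  27 614] 228.25 293.75 14.25229263305664 [0.379 0.273] 0.0381500762400001
```

View pics/crop1.png

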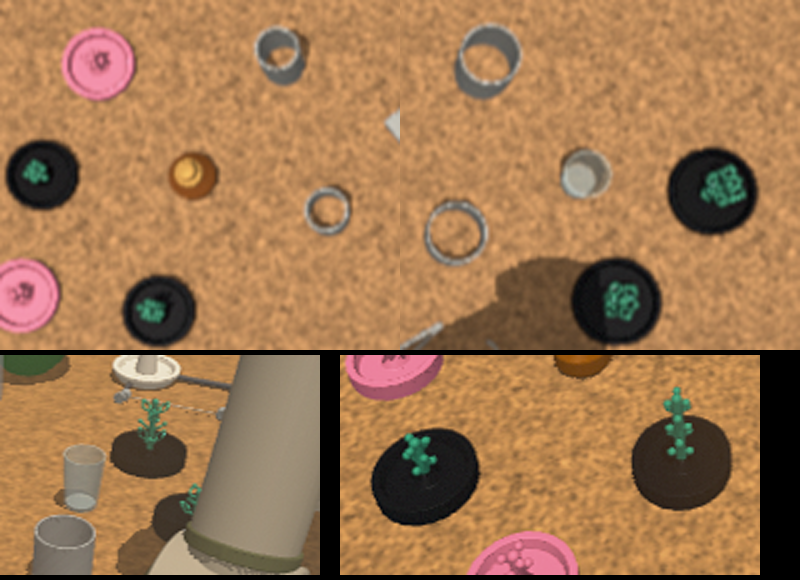

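Run:
```python
from h import *
F=dict(nt=(276.6,189.6,.095),ns=(296.2,254.4,.06),wt=(386,191.6,.095),ws=(372.8,262.8,.06))
for k,(u,v,z) in F.items():
    p=p2w("top",u,v,z); print(k,p[:2].round(4),"side rim",w2p("side",p).round(1),"bottom",w2p("side",[p[0],p[1],0]).round(1))
for k,x,y in(("Bns",.5226,.404),("Bwt",.5177,-.3843),("Bws",.3964,-.2792),("Bnt",.379,.273)):
    print(k,[ (z,w2p("side",[x,y,z]).round(1)) for z in(.015,.052,.086)])
for k,u,v in(("beaker",423.5,240),("lamp",242,240)): print(k,p2w("top",u,v,.05).round(3))
s=cv2.imread("pics/side0.png")
o=cv2.resize(s[150:310,185:385],(800,600),interpolation=cv2.INTER_CUBIC)
for k,(u,v,z) in F.items():
    p=p2w("top",u,v,z); r=.023 if k[0]=='n' else .032
    for h in(0,z):
        c=np.array([w2p("side",[p[0]+r*np.cos(t),p[1]+r*np.sin(t),h]) for t in np.linspace(0,6.28,40)])
        q=((c-[185,150])*[4,3.75]).astype(np.int32); cv2.polylines(o,[q],True,(0,0,255),1)
cv2.imwrite("pics/crop2.png",o)
```

```text
nt [0.6469 0.1441] side rim [207.4 227.4] bottom [213.7 265.7]
ns [0.4829 0.0917] side rim [291.6 262.2] bottom [292.4 286.2]
wt [ 0.646  -0.1383] side rim [302.1 170.8] bottom [302.6 206. ]
ws [ 0.4641 -0.1082] side rim [360.6 217.7] bottom [358.8 240.6]
Bns [(0.015, array([140.5, 376.7])), (0.052, array([135. , 361.3])), (0.086, array([129.6, 346.1]))]
Bwt [(0.015, array([402.1, 177.1])), (0.052, array([403.8, 164.1])), (0.086, array([405.5, 151.8]))]
Bws [(0.015, array([425.3, 211.3])), (0.052, array([427.8, 197.6])), (0.086, array([430.1, 184.5]))]
Bnt [(0.015, array([267.8, 369.5])), (0.052, array([266.4, 354. ])), (0.086, array([265.1, 338.9]))]
beaker [ 0.527 -0.242  0.05 ]
lamp [0.52  0.236 0.05 ]
```

View pics/crop2.png

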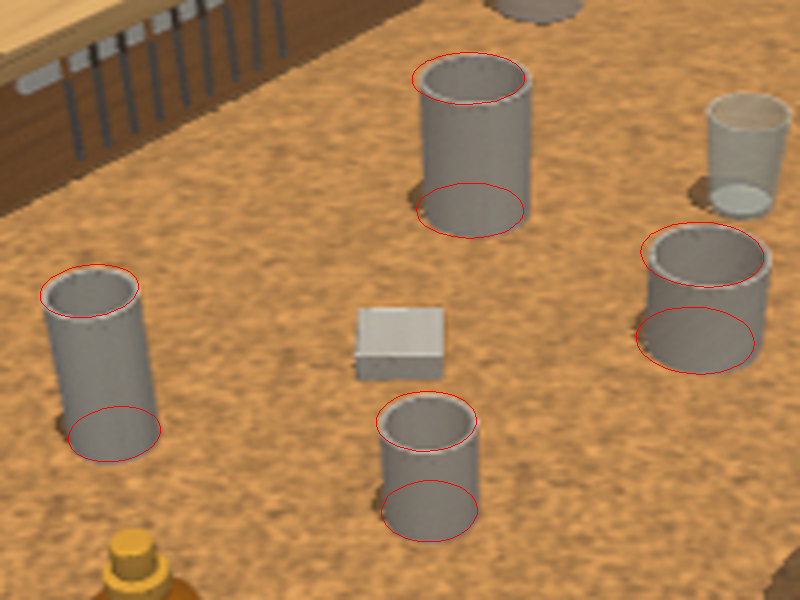

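Narrow bases: (181,239) is the short tree and (229,293) is the tall one, by the side view. The pink ones at (204,195) and (173,288) are look-alikes. Wide bases: (475,246) is tall and (437,290) is short. The side overlay confirms the flask identities to about 2 mm. I'll start with the wide short flask.

Emit:
carry_out([
  [[0, 0, 0, 0, 0, 0.104], [0, 0, 0, 0, 0, 0.104], [0, 0, 0, 0, 0, 0.104]],
], fingers=0, force=40)

```text
time: 0.4
position: [0.1687, -0.5233, 0.2309]
ee_rot: [-179.9, 0.0, -0.3]
force: [-1.2, 0.0, 0.3]
width: 0.0855
grip_force: 0.0
```

Emit:
carry_out([
  [[0.0268, -0.0376, 0, 0, 0, 0], [0.0268, -0.0376, 0, 0, 0, 0], [0.0268, -0.0376, 0, 0, 0, 0], [0.0268, -0.0376, 0, 0, 0, 0], [0.0268, -0.0376, 0, 0, 0, 0]],
])

```text
time: 0.9
position: [0.3034, -0.3337, 0.2311]
ee_rot: [-180.0, 0.0, -0.0]
force: [0.5, 0.6, 0.2]
width: 0.0853
grip_force: 0.0
```

Emit:
carry_out([
  [[0.0268, -0.0376, 0, 0, 0, 0], [0.0268, -0.0376, 0, 0, 0, 0], [0.0268, -0.0376, 0, 0, 0, 0], [0.0268, -0.0376, 0, 0, 0, 0], [0.0268, -0.0376, 0, 0, 0, 0]],
])

```text
time: 1.4
position: [0.4375, -0.1457, 0.2312]
ee_rot: [-180.0, 0.0, -0.0]
force: [0.4, -0.3, -1.0]
width: 0.0855
grip_force: 0.0
```

Emit:
carry_out([
  [[0.0268, -0.0376, 0, 0, 0, 0], [0, 0, 0, 0, 0, 0], [0, 0, 0, 0, 0, 0]],
])

```text
time: 1.7
position: [0.4637, -0.1092, 0.2309]
ee_rot: [-180.0, 0.1, 0.1]
force: [-0.2, 0.3, 0.3]
width: 0.0853
grip_force: 0.0
```

Emit:
carry_out([
  [[0, 0, 0.042, 0, 0, 0], [0, 0, 0.042, 0, 0, 0], [0, 0, 0.042, 0, 0, 0], [0, 0, 0.042, 0, 0, 0], [0, 0, 0.038, 0, 0, 0]],
])

```text
time: 2.2
position: [0.4626, -0.1112, 0.0237]
ee_rot: [180.0, 0.0, -0.1]
force: [1.3, -0.0, 0.4]
width: 0.0854
grip_force: 0.0
```

Emit:
carry_out([
  [[0, 0, 0, 0, 0, 0], [0, 0, 0, 0, 0, 0], [0, 0, 0, 0, 0, 0], [0, 0, 0, 0, 0, 0], [0, 0, 0, 0, 0, 0]],
], fingers=1)

```text
time: 2.7
position: [0.464, -0.1102, 0.0265]
ee_rot: [179.9, -0.1, -0.0]
force: [-1.3, -0.0, -2.1]
width: 0.0637
grip_force: 44.3
```

Emit:
carry_out([
  [[0, 0, 0, 0, 0, 0], [0, 0, 0, 0, 0, 0], [0, 0, 0, 0, 0, 0]],
])

```text
time: 3.0
position: [0.4636, -0.1099, 0.0254]
ee_rot: [180.0, -0.0, -0.0]
force: [0.1, -0.0, -2.3]
width: 0.0636
grip_force: 44.3
```

Emit:
carry_out([
  [[0, 0, -0.01, 0, 0, 0], [0, 0, -0.03, 0, 0, 0], [0, 0, -0.04, 0, 0, 0], [0, 0, -0.04, 0, 0, 0], [0, 0, -0.03, 0, 0, 0]],
])

```text
time: 3.5
position: [0.4637, -0.1099, 0.1785]
ee_rot: [179.9, -0.1, -0.0]
force: [0.9, -0.4, -2.2]
width: 0.0638
grip_force: 45.4
```

Emit:
carry_out([
  [[-0.0134, 0.0338, 0, 0, 0, 0], [-0.0134, 0.0338, 0, 0, 0, 0], [-0.0134, 0.0338, 0, 0, 0, 0], [-0.0134, 0.0338, 0, 0, 0, 0], [-0.0134, 0.0338, 0, 0, 0, 0]],
])

```text
time: 4.0
position: [0.3957, -0.28, 0.1761]
ee_rot: [180.0, -0.0, -0.0]
force: [0.2, 0.7, -2.4]
width: 0.0633
grip_force: 45.3
```

Emit:
carry_out([
  [[0, 0, 0.03, 0, 0, 0], [0, 0, 0.04, 0, 0, 0], [0, 0, 0.01, 0, 0, 0], [0, 0, 0, 0, 0, 0], [0, 0, 0, 0, 0, 0]],
])

```text
time: 4.5
position: [0.3972, -0.2793, 0.0968]
ee_rot: [179.9, -0.1, 0.0]
force: [0.3, 0.3, -1.8]
width: 0.0639
grip_force: 45.8
```

Run:
```python
from h import *
st(); t=cv2.cvtColor(vision.grab_frame("top"),cv2.COLOR_RGB2BGR); s=cv2.cvtColor(vision.grab_frame("side"),cv2.COLOR_RGB2BGR)
cv2.imwrite("pics/t1.png",t);cv2.imwrite("pics/s1.png",s)
o=np.zeros((600,800,3),np.uint8)
o[:,:400]=cv2.resize(t[220:370,380:480],(400,600),interpolation=cv2.INTER_CUBIC)
o[:,400:]=cv2.resize(s[130:280,370:470],(400,600),interpolation=cv2.INTER_CUBIC)
cv2.imwrite("pics/c3.png",o)
```

```text
Traceback (most recent call last):
  File "h.py", line 14, in st
    o=observe(); print(round(o['time'],2),o['position'].round(4),o['ee_rot'].round(2),o['qpos'].round(1),o['width'].round(4),round(o['grip_force'],1),o['force'].round(1))
                                                                                                         ^^^^^^^^^^^^^^^^
AttributeError: 'float' object has no attribute 'round'
```

```bash
sed -i "s/o\['width'\].round(4)/round(o['width'],4)/" h.py
python3 - <<'E'
from h import *
st(); t=cv2.cvtColor(vision.grab_frame("top"),cv2.COLOR_RGB2BGR); s=cv2.cvtColor(vision.grab_frame("side"),cv2.COLOR_RGB2BGR)
cv2.imwrite("pics/t1.png",t);cv2.imwrite("pics/s1.png",s)
o=np.zeros((600,800,3),np.uint8)
o[:,:400]=cv2.resize(t[220:370,380:480],(400,600),interpolation=cv2.INTER_CUBIC)
o[:,400:]=cv2.resize(s[130:280,370:470],(400,600),interpolation=cv2.INTER_CUBIC)
cv2.imwrite("pics/c3.png",o)
E
```

```text
4.5 [ 0.3972 -0.2793  0.0968] [ 1.7991e+02 -8.0000e-02  2.0000e-02] [-49.1  24.1  96.1  -0.   59.6  40.9] 0.0639 45.8 [ 0.3  0.3 -1.8]
```

View pics/c3.png

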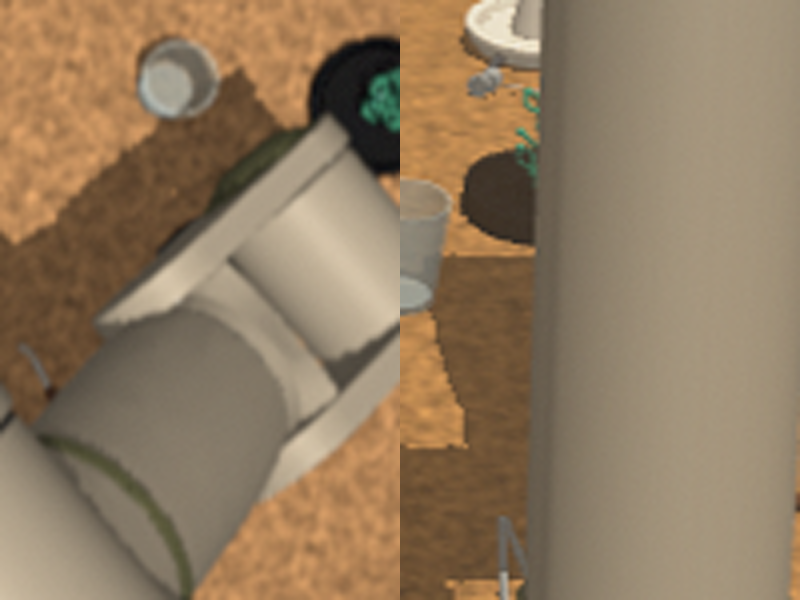

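Both views are blocked by the arm here, so I'll lower in small steps and watch the force.

Emit:
carry_out([
  [[0, 0, 0.015, 0, 0, 0], [0, 0, 0.015, 0, 0, 0], [0, 0, 0.012, 0, 0, 0], [0, 0, 0.006, 0, 0, 0], [0, 0, 0, 0, 0, 0]],
])

```text
time: 5.1
position: [0.3968, -0.279, 0.0476]
ee_rot: [180.0, -0.0, 0.0]
force: [0.3, 0.6, -2.6]
width: 0.0636
grip_force: 45.8
```

Emit:
carry_out([
  [[0, 0, 0.004, 0, 0, 0], [0, 0, 0.004, 0, 0, 0], [0, 0, 0.003, 0, 0, 0], [0, 0, 0, 0, 0, 0], [0, 0, 0, 0, 0, 0]],
])

```text
time: 5.6
position: [0.3966, -0.279, 0.0364]
ee_rot: [180.0, -0.0, -0.0]
force: [-0.5, -1.3, -2.7]
width: 0.0639
grip_force: 45.8
```

Emit:
carry_out([
  [[0, 0, 0.002, 0, 0, 0], [0, 0, 0.001, 0, 0, 0], [0, 0, 0, 0, 0, 0], [0, 0, 0, 0, 0, 0]],
])

```text
time: 6.0
position: [0.3966, -0.2789, 0.0333]
ee_rot: [-180.0, -0.0, -0.0]
force: [0.2, -0.3, -2.8]
width: 0.0638
grip_force: 45.9
```

Emit:
carry_out([
  [[0, 0, 0.001, 0, 0, 0], [0, 0, 0, 0, 0, 0], [0, 0, 0, 0, 0, 0]],
])

```text
time: 6.3
position: [0.3967, -0.279, 0.0332]
ee_rot: [180.0, -0.0, -0.0]
force: [-1.5, 2.7, 9.7]
width: 0.0638
grip_force: 46.9
```

Emit:
carry_out([
  [[0, 0, 0, 0, 0, 0], [0, 0, 0, 0, 0, 0], [0, 0, 0, 0, 0, 0], [0, 0, 0, 0, 0, 0], [0, 0, 0, 0, 0, 0]],
], fingers=0)

```text
time: 6.8
position: [0.3966, -0.2789, 0.0322]
ee_rot: [-180.0, 0.0, -0.0]
force: [0.7, -0.2, 0.2]
width: 0.0854
grip_force: 0.0
```

Emit:
carry_out([
  [[0, 0, -0.02, 0, 0, 0], [0, 0, -0.04, 0, 0, 0], [0, 0, -0.04, 0, 0, 0], [0, 0, -0.04, 0, 0, 0], [0, 0, -0.04, 0, 0, 0]],
])

```text
time: 7.3
position: [0.3963, -0.2786, 0.214]
ee_rot: [180.0, 0.0, -0.0]
force: [-0.5, 0.2, -0.9]
width: 0.0856
grip_force: 0.0
```

Emit:
carry_out([
  [[0.0415, -0.0233, 0, 0, 0, 0], [0.0415, -0.0233, 0, 0, 0, 0], [0.0415, -0.0233, 0, 0, 0, 0], [0.0415, -0.0233, 0, 0, 0, 0], [0.0415, -0.0233, 0, 0, 0, 0]],
])

```text
time: 7.8
position: [0.6055, -0.1611, 0.2122]
ee_rot: [-180.0, 0.0, -0.0]
force: [0.5, -0.9, 1.2]
width: 0.0853
grip_force: 0.0
```

Emit:
carry_out([
  [[0.0415, -0.0233, 0, 0, 0, 0], [0, 0, 0, 0, 0, 0], [0, 0, 0, 0, 0, 0]],
])

```text
time: 8.1
position: [0.6458, -0.1385, 0.2114]
ee_rot: [-180.0, 0.1, 0.1]
force: [-0.2, 1.3, 0.9]
width: 0.0855
grip_force: 0.0
```

Run:
```python
from h import *
st(); t=cv2.cvtColor(vision.grab_frame("top"),cv2.COLOR_RGB2BGR); s=cv2.cvtColor(vision.grab_frame("side"),cv2.COLOR_RGB2BGR)
cv2.imwrite("pics/t2.png",t);cv2.imwrite("pics/s2.png",s)
o=np.zeros((600,800,3),np.uint8)
o[:,:400]=cv2.resize(t[240:330,405:465],(400,600),interpolation=cv2.INTER_CUBIC)
o[:,400:]=cv2.resize(s[80:230,240:340],(400,600),interpolation=cv2.INTER_CUBIC)
cv2.imwrite("pics/c4.png",o)
```

```text
8.1 [ 0.6458 -0.1385  0.2114] [-1.7998e+02  8.0000e-02  7.0000e-02] [-22.4  34.   56.5  -0.   89.5  67.6] 0.0855 0.0 [-0.2  1.3  0.9]
```

View pics/c4.png

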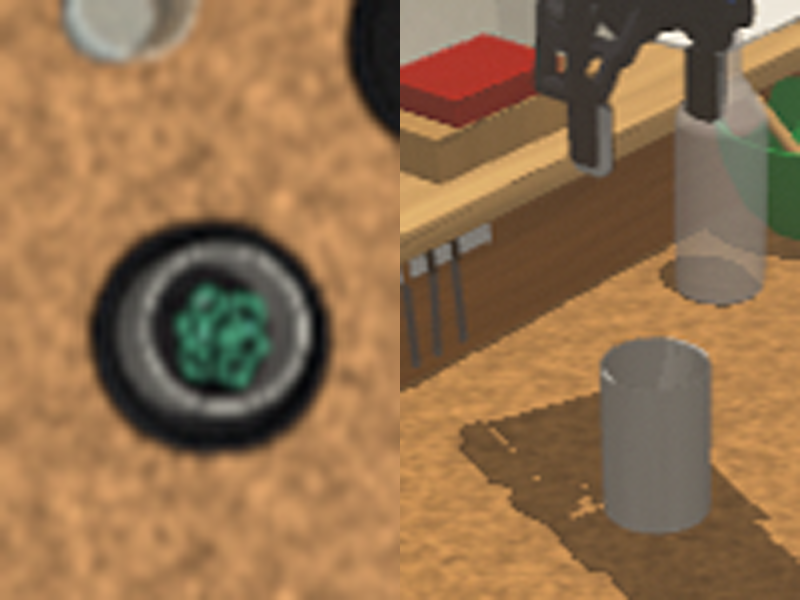

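Run:
```python
from h import *
print(p2w("top",438.75,289.5,.068),p2w("top",436.65,290.4,.015))
f=lambda x,y:((np.array([x,y])-[240,80])*4).round()
p=observe()['position']
print("tcp side crop",f(*w2p("side",p)),[f(*w2p("side",p+[0,d,0])) for d in(-.043,.043)], "rim est",f(*w2p("side",[.646,-.1385,.095])),"bottom",f(*w2p("side",[.646,-.1385,0])))
```

```text
[ 0.39725605 -0.27782916  0.068     ] [ 0.39681053 -0.28204736  0.015     ]
tcp side crop [249. 166.] [array([299., 141.]), array([196., 193.])] rim est [249. 363.] bottom [251. 504.]
```

Emit:
carry_out([
  [[0, 0.0015, 0.04, 0, 0, 0], [0, 0, 0.04, 0, 0, 0], [0, 0, 0.04, 0, 0, 0], [0, 0, 0.036, 0, 0, 0], [0, 0, 0, 0, 0, 0]],
])

```text
time: 8.7
position: [0.6424, -0.1408, 0.0522]
ee_rot: [-179.8, 0.5, -0.1]
force: [-1.0, 0.2, -0.5]
width: 0.0853
grip_force: 0.0
```

Emit:
carry_out([
  [[0, 0, 0, 0, 0, 0], [0, 0, 0, 0, 0, 0], [0, 0, 0, 0, 0, 0], [0, 0, 0, 0, 0, 0], [0, 0, 0, 0, 0, 0]],
], fingers=1, force=50)

```text
time: 9.2
position: [0.6467, -0.1414, 0.0593]
ee_rot: [179.8, -0.3, -0.0]
force: [-0.9, -1.0, 7.9]
width: 0.0635
grip_force: 56.6
```

Emit:
carry_out([
  [[0, 0, 0, 0, 0, 0], [0, 0, 0, 0, 0, 0], [0, 0, 0, 0, 0, 0]],
])

```text
time: 9.5
position: [0.6467, -0.1414, 0.0593]
ee_rot: [179.8, -0.3, -0.0]
force: [-0.4, 0.6, 7.8]
width: 0.0629
grip_force: 56.6
```

Emit:
carry_out([
  [[0, 0, -0.01, 0, 0, 0], [0, 0, -0.03, 0, 0, 0], [0, 0, -0.04, 0, 0, 0], [0, 0, -0.04, 0, 0, 0], [0, 0, 0, 0, 0, 0]],
])

```text
time: 10.0
position: [0.6475, -0.1412, 0.1835]
ee_rot: [179.8, -0.6, 0.0]
force: [0.9, 0.1, -3.2]
width: 0.0631
grip_force: 57.0
```

Emit:
carry_out([
  [[-0.0215, 0.0412, 0, 0, 0, 0], [-0.0215, 0.0412, 0, 0, 0, 0], [-0.0215, 0.0412, 0, 0, 0, 0], [-0.0215, 0.0412, 0, 0, 0, 0], [-0.0215, 0.0412, 0, 0, 0, 0]],
])

```text
time: 10.5
position: [0.5366, -0.3477, 0.1757]
ee_rot: [-179.9, 0.1, -0.0]
force: [0.6, -0.5, -3.3]
width: 0.0632
grip_force: 57.0
```

Emit:
carry_out([
  [[-0.0215, 0.0412, 0, 0, 0, 0], [0, 0, 0, 0, 0, 0], [0, 0, 0, 0, 0, 0], [0, 0, 0, 0, 0, 0]],
])

```text
time: 10.9
position: [0.5168, -0.3868, 0.1759]
ee_rot: [-179.9, 0.0, 0.0]
force: [0.3, -0.3, -3.8]
width: 0.0634
grip_force: 57.4
```

Run:
```python
from h import *
st(); s=cv2.cvtColor(vision.grab_frame("side"),cv2.COLOR_RGB2BGR)
cv2.imwrite("pics/s3.png",s)
f=lambda p:((w2p("side",p)-[360,80])*5).round()
p=observe()['position']
print("tcp",f(p),"base c",f([.517,-.387,.018]),f([.5177,-.3843,.018]))
cv2.imwrite("pics/c5.png",cv2.resize(s[80:200,360:480],(600,600),interpolation=cv2.INTER_CUBIC))
```

```text
10.9 [ 0.5168 -0.3868  0.1759] [-1.7993e+02  3.0000e-02  4.0000e-02] [-47.3  33.8  62.9   0.   83.4  42.7] 0.0634 57.4 [ 0.3 -0.3 -3.8]
tcp [254. 184.] base c [215. 479.] [211. 480.]
```

View pics/c5.png

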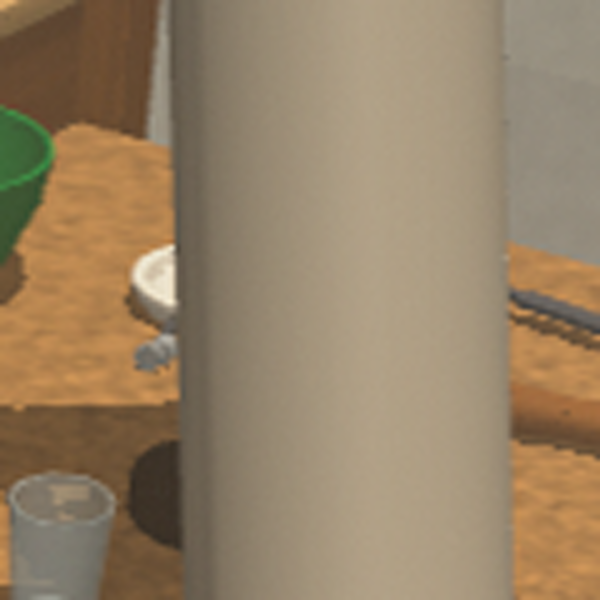

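Emit:
carry_out([
  [[0, 0, 0.02, 0, 0, 0], [0, 0, 0.02, 0, 0, 0], [0, 0, 0.015, 0, 0, 0], [0, 0, 0.01, 0, 0, 0], [0, 0, 0, 0, 0, 0]],
])

```text
time: 11.45
position: [0.5166, -0.3866, 0.1101]
ee_rot: [-179.9, 0.1, 0.1]
force: [-0.1, 0.1, -3.8]
width: 0.0631
grip_force: 57.3
```

Emit:
carry_out([
  [[0, 0, 0.01, 0, 0, 0], [0, 0, 0.01, 0, 0, 0], [0, 0, 0.008, 0, 0, 0], [0, 0, 0.002, 0, 0, 0], [0, 0, 0, 0, 0, 0]],
])

```text
time: 11.95
position: [0.5165, -0.3878, 0.081]
ee_rot: [-180.0, 0.0, -0.0]
force: [-0.3, 0.0, -2.9]
width: 0.063
grip_force: 57.4
```

Emit:
carry_out([
  [[0, 0, 0.004, 0, 0, 0], [0, 0, 0.004, 0, 0, 0], [0, 0, 0.002, 0, 0, 0], [0, 0, 0, 0, 0, 0], [0, 0, 0, 0, 0, 0]],
])

```text
time: 12.45
position: [0.5166, -0.3879, 0.0714]
ee_rot: [180.0, -0.0, -0.0]
force: [-0.2, 0.3, -3.7]
width: 0.0632
grip_force: 57.4
```

Emit:
carry_out([
  [[0, 0, 0.002, 0, 0, 0], [0, 0, 0.001, 0, 0, 0], [0, 0, 0, 0, 0, 0], [0, 0, 0, 0, 0, 0]],
])

```text
time: 12.85
position: [0.5165, -0.3878, 0.0683]
ee_rot: [180.0, 0.0, -0.0]
force: [0.2, -1.1, -4.2]
width: 0.0631
grip_force: 57.4
```

Emit:
carry_out([
  [[0, 0, 0.001, 0, 0, 0], [0, 0, 0, 0, 0, 0], [0, 0, 0, 0, 0, 0]],
])

```text
time: 13.15
position: [0.5166, -0.3879, 0.0675]
ee_rot: [180.0, -0.0, -0.0]
force: [0.0, 0.3, -1.7]
width: 0.063
grip_force: 57.3
```

Emit:
carry_out([
  [[0, 0, 0.001, 0, 0, 0], [0, 0, 0, 0, 0, 0], [0, 0, 0, 0, 0, 0]],
])

```text
time: 13.45
position: [0.5167, -0.3879, 0.0674]
ee_rot: [180.0, -0.0, -0.0]
force: [-1.6, 1.9, 5.9]
width: 0.0633
grip_force: 58.2
```

Emit:
carry_out([
  [[0, 0, 0, 0, 0, 0], [0, 0, 0, 0, 0, 0], [0, 0, 0, 0, 0, 0], [0, 0, 0, 0, 0, 0], [0, 0, 0, 0, 0, 0]],
], fingers=0)

```text
time: 13.95
position: [0.5166, -0.3879, 0.0663]
ee_rot: [-180.0, 0.0, -0.0]
force: [0.0, -0.9, -0.1]
width: 0.0857
grip_force: 0.0
```

Emit:
carry_out([
  [[0, 0, -0.02, 0, 0, 0], [0, 0, -0.04, 0, 0, 0], [0, 0, -0.04, 0, 0, 0], [0, 0, -0.04, 0, 0, 0], [0, 0, -0.03, 0, 0, 0]],
])

```text
time: 14.45
position: [0.5167, -0.388, 0.2392]
ee_rot: [179.9, -0.1, -0.0]
force: [-1.0, -0.2, -0.0]
width: 0.0853
grip_force: 0.0
```

Emit:
carry_out([
  [[-0.0033, -0.0478, 0, 0, 0, 0], [-0.0033, -0.0478, 0, 0, 0, 0], [-0.0033, -0.0478, 0, 0, 0, 0], [-0.0033, -0.0478, 0, 0, 0, 0], [-0.0033, -0.0478, 0, 0, 0, 0]],
])

```text
time: 14.95
position: [0.4996, -0.147, 0.2364]
ee_rot: [180.0, -0.0, -0.0]
force: [0.6, 0.6, 0.2]
width: 0.0857
grip_force: 0.0
```

Emit:
carry_out([
  [[-0.0033, -0.0478, 0, 0, 0, 0], [-0.0033, -0.0478, 0, 0, 0, 0], [-0.0033, -0.0478, 0, 0, 0, 0], [-0.0033, -0.0478, 0, 0, 0, 0], [-0.0033, -0.0478, 0, 0, 0, 0]],
])

```text
time: 15.45
position: [0.4831, 0.092, 0.2365]
ee_rot: [-180.0, -0.0, -0.0]
force: [1.0, -0.6, 0.0]
width: 0.0857
grip_force: 0.0
```

Emit:
carry_out([
  [[0, 0, 0, 0, 0, 0], [0, 0, 0, 0, 0, 0]],
])

```text
time: 15.65
position: [0.4835, 0.0909, 0.2364]
ee_rot: [180.0, -0.0, 0.1]
force: [-0.2, -0.4, -1.3]
width: 0.0852
grip_force: 0.0
```

Run:
```python
from h import *
st(); t=cv2.cvtColor(vision.grab_frame("top"),cv2.COLOR_RGB2BGR); s=cv2.cvtColor(vision.grab_frame("side"),cv2.COLOR_RGB2BGR)
cv2.imwrite("pics/t3.png",t);cv2.imwrite("pics/s3b.png",s)
o=np.zeros((600,800,3),np.uint8)
o[:,:400]=cv2.resize(t[200:290,445:505],(400,600),interpolation=cv2.INTER_CUBIC)
o[:,400:]=cv2.resize(s[130:220,375:435],(400,600),interpolation=cv2.INTER_CUBIC)
cv2.imwrite("pics/c6.png",o)
```

```text
15.65 [0.4835 0.0909 0.2364] [ 1.7998e+02 -2.0000e-02  1.2000e-01] [-3.2 15.7 82.7 -0.  81.6 86.7] 0.0852 0.0 [-0.2 -0.4 -1.3]
```

View pics/c6.png

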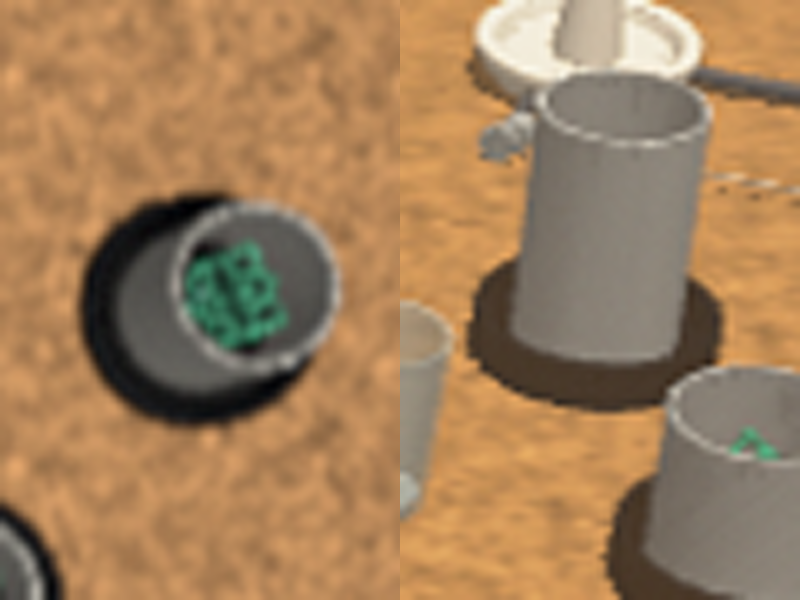

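Emit:
carry_out([
  [[0, 0, 0.042, 0, 0, 0], [0, 0, 0.042, 0, 0, 0], [0, 0, 0.042, 0, 0, 0], [0, 0, 0.042, 0, 0, 0], [0, 0, 0.04, 0, 0, 0]],
])

```text
time: 16.25
position: [0.4838, 0.0886, 0.0268]
ee_rot: [180.0, -0.0, -0.2]
force: [0.2, 0.0, 0.0]
width: 0.0854
grip_force: 0.0
```

Emit:
carry_out([
  [[0, 0, 0, 0, 0, 0], [0, 0, 0, 0, 0, 0], [0, 0, 0, 0, 0, 0]],
])

```text
time: 16.55
position: [0.485, 0.0896, 0.0303]
ee_rot: [180.0, -0.2, -0.1]
force: [0.0, 0.1, 0.6]
width: 0.085
grip_force: 0.0
```

Emit:
carry_out([
  [[0, 0, 0, 0, 0, 0], [0, 0, 0, 0, 0, 0], [0, 0, 0, 0, 0, 0], [0, 0, 0, 0, 0, 0], [0, 0, 0, 0, 0, 0]],
], fingers=1, force=40)

```text
time: 17.05
position: [0.4841, 0.0902, 0.0294]
ee_rot: [180.0, -0.1, 0.0]
force: [-2.7, -0.3, 9.7]
width: 0.0453
grip_force: 40.0
```

Emit:
carry_out([
  [[0, 0, 0, 0, 0, 0], [0, 0, 0, 0, 0, 0], [0, 0, 0, 0, 0, 0], [0, 0, 0, 0, 0, 0], [0, 0, 0, 0, 0, 0]],
])

```text
time: 17.55
position: [0.4841, 0.0902, 0.0294]
ee_rot: [180.0, -0.1, 0.0]
force: [-1.8, -0.8, 8.2]
width: 0.0455
grip_force: 40.0
```

Emit:
carry_out([
  [[0, 0, -0.01, 0, 0, 0], [0, 0, -0.03, 0, 0, 0], [0, 0, -0.04, 0, 0, 0], [0, 0, -0.045, 0, 0, 0], [0, 0, 0, 0, 0, 0]],
])

```text
time: 18.05
position: [0.4859, 0.0902, 0.1591]
ee_rot: [180.0, -0.6, 0.0]
force: [-0.7, 0.1, -2.3]
width: 0.0453
grip_force: 41.5
```

Emit:
carry_out([
  [[0.0055, -0.0444, 0, 0, 0, 0], [0.0055, -0.0444, 0, 0, 0, 0], [0.0055, -0.0444, 0, 0, 0, 0], [0.0055, -0.0444, 0, 0, 0, 0], [0.0055, -0.0444, 0, 0, 0, 0]],
])

```text
time: 18.55
position: [0.5107, 0.3139, 0.1529]
ee_rot: [180.0, 0.1, -0.0]
force: [1.3, -0.0, -1.2]
width: 0.0453
grip_force: 41.6
```

Emit:
carry_out([
  [[0.0055, -0.0444, 0, 0, 0, 0], [0.0055, -0.0444, 0, 0, 0, 0], [0, 0, 0, 0, 0, 0], [0, 0, 0, 0, 0, 0], [0, 0, 0, 0, 0, 0]],
])

```text
time: 19.05
position: [0.522, 0.4, 0.153]
ee_rot: [180.0, 0.1, -0.0]
force: [0.3, -0.6, -1.4]
width: 0.0453
grip_force: 41.7
```

Run:
```python
from h import *
st(); s=cv2.cvtColor(vision.grab_frame("side"),cv2.COLOR_RGB2BGR)
f=lambda p:((w2p("side",p)-[70,270])*4).round()
p=observe()['position']
print("tcp",f(p),"base c",f([.522,.4015,.018]),f([.5226,.404,.018]))
cv2.imwrite("pics/c7.png",cv2.resize(s[270:420,70:270],(800,600),interpolation=cv2.INTER_CUBIC))
```

```text
19.05 [0.522 0.4   0.153] [ 1.7995e+02  5.0000e-02 -5.0000e-02] [ 27.2  36.   62.5  -0.   81.5 117.2] 0.0453 41.7 [ 0.3 -0.6 -1.4]
tcp [203. 167.] base c [287. 419.] [280. 422.]
```

View pics/c7.png

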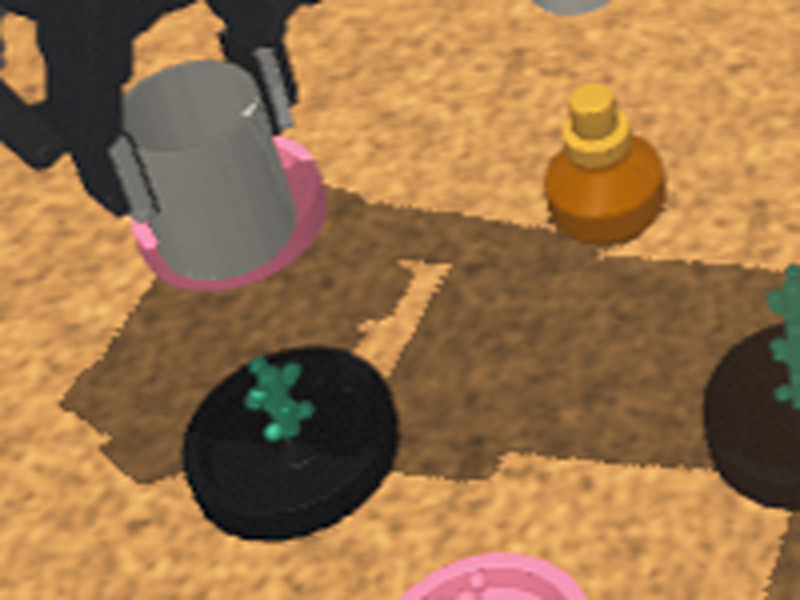

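Run:
```python
from h import *
from scipy.optimize import minimize
def fit(s,n,x,y,r,dark):
    g=s.max(2); 
    u,v=w2p(n,[x,y,.009]).astype(int); k=40
    m=((g<dark)|((s[:,:,1].astype(int)-s[:,:,2]>15))).astype(np.uint8)
    t=np.linspace(0,2*np.pi,60)
    def mask(p):
        q=np.array([w2p(n,[p[0]+rr*np.cos(a),p[1]+rr*np.sin(a),h]) for rr,h in((r,0),(r,.018)) for a in t])
        h=cv2.convexHull((q*16+.0).round().astype(np.int32)); o=np.zeros(m.shape,np.uint8); cv2.fillConvexPoly(o,h,255,cv2.LINE_AA,4); return o/255.
    W=np.s_[v-k:v+k,u-k:u+k]
    n_,l,stt,c=cv2.connectedComponentsWithStats(m[W]); L=(l==1+stt[1:,4].argmax()).astype(float)
    f=lambda p:np.abs(mask(np.array(p)/100)[W]-L).sum()
    z=minimize(f,[x*100,y*100],method="Nelder-Mead",options=dict(initial_simplex=[[x*100,y*100],[x*100+.6,y*100],[x*100,y*100+.6]])); return (z.x/100).round(4),z.fun,L.sum()
s=cv2.imread("pics/side0.png"); t=cv2.imread("pics/top0.png")
for n,im in(("side",s),("top",t)):
  for d in(60,75):
    print(n,d,fit(im,n,.5226,.404,.039,d),fit(im,n,.379,.273,.039,d))
```

```text
Traceback (most recent call last):
  File "h.py", line 10, in w2p
    c,A=cam(n); q=A.T@(np.array(p)-c['eye']); return np.array([c['cx']-c['fx']*q[0]/q[2], c['cy']+c['fy']*q[1]/q[2]])
        ~~~^^^
  File "h.py", line 5, in cam
    c=vision.get_calibration(n); return c,R.from_euler('xyz',c['attitude'],degrees=True).as_matrix()
ValueError: time passes only in moves, steps and waits
```

```bash
sed -i 's/^def cam/import functools\n@functools.cache\ndef cam/' h.py
cat > fit.py <<'E'
from h import *
from scipy.optimize import minimize
def fit(s,n,x,y,r,dark):
    u,v=w2p(n,[x,y,.009]).astype(int); k=40
    m=((s.max(2)<dark)|((s[:,:,1].astype(int)-s[:,:,2]>15))).astype(np.uint8)
    t=np.linspace(0,2*np.pi,60)
    def mask(p):
        q=np.array([w2p(n,[p[0]+r*np.cos(a),p[1]+r*np.sin(a),h]) for h in(0,.018) for a in t])
        o=np.zeros(m.shape,np.uint8); cv2.fillConvexPoly(o,cv2.convexHull((q*16).round().astype(np.int32)),255,cv2.LINE_AA,4); return o/255.
    W=np.s_[v-k:v+k,u-k:u+k]
    _,l,stt,c=cv2.connectedComponentsWithStats(m[W]); L=(l==1+stt[1:,4].argmax()).astype(float)
    f=lambda p:np.abs(mask(p/100)[W]-L).sum()
    z=minimize(f,[x*100,y*100],method="Nelder-Mead",options=dict(maxfev=80,initial_simplex=[[x*100,y*100],[x*100+.6,y*100],[x*100,y*100+.6]])); return (z.x/100).round(4),round(z.fun),L.sum()
s=cv2.imread("pics/side0.png"); t=cv2.imread("pics/top0.png")
for n,im in(("side",s),("top",t)):
    for d in(60,75): print(n,d,fit(im,n,.5226,.404,.039,d),fit(im,n,.379,.273,.039,d))
E
python3 fit.py
```

```text
side 60 (array([0.5215, 0.4022]), 230, np.float64(1987.0)) (array([0.3773, 0.2699]), 461, np.float64(1798.0))
side 75 (array([0.5207, 0.4027]), 207, np.float64(2012.0)) (array([0.377 , 0.2707]), 301, np.float64(1962.0))
top 60 (array([0.5254, 0.4077]), 156, np.float64(602.0)) (array([0.3796, 0.274 ]), 151, np.float64(610.0))
top 75 (array([0.5253, 0.4046]), 138, np.float64(620.0)) (array([0.3779, 0.2725]), 131, np.float64(630.0))
```

Emit:
carry_out([
  [[0, -0.002, 0.02, 0, 0, 0], [0, 0, 0.03, 0, 0, 0], [0, 0, 0.02, 0, 0, 0], [0, 0, 0.01, 0, 0, 0], [0, 0, 0, 0, 0, 0]],
])

```text
time: 19.6
position: [0.522, 0.402, 0.0725]
ee_rot: [179.9, 0.1, -0.1]
force: [-0.2, -0.5, -1.4]
width: 0.0452
grip_force: 41.7
```

Emit:
carry_out([
  [[0, 0, 0.01, 0, 0, 0], [0, 0, 0.008, 0, 0, 0], [0, 0, 0.004, 0, 0, 0], [0, 0, 0, 0, 0, 0], [0, 0, 0, 0, 0, 0]],
])

```text
time: 20.1
position: [0.5223, 0.4031, 0.0516]
ee_rot: [-180.0, -0.0, -0.0]
force: [-0.4, -0.6, -1.5]
width: 0.0454
grip_force: 41.7
```

Emit:
carry_out([
  [[0, 0, 0.004, 0, 0, 0], [0, 0, 0.004, 0, 0, 0], [0, 0, 0.002, 0, 0, 0], [0, 0, 0, 0, 0, 0], [0, 0, 0, 0, 0, 0]],
])

```text
time: 20.6
position: [0.5223, 0.403, 0.0413]
ee_rot: [-180.0, -0.0, -0.0]
force: [-1.2, 0.8, -1.2]
width: 0.0455
grip_force: 41.7
```

Emit:
carry_out([
  [[0, 0, 0.002, 0, 0, 0], [0, 0, 0.001, 0, 0, 0], [0, 0, 0, 0, 0, 0], [0, 0, 0, 0, 0, 0]],
])

```text
time: 21.0
position: [0.5222, 0.403, 0.0383]
ee_rot: [-180.0, -0.0, -0.0]
force: [-0.1, -0.4, -0.2]
width: 0.0454
grip_force: 41.7
```

Emit:
carry_out([
  [[0, 0, 0.001, 0, 0, 0], [0, 0, 0, 0, 0, 0], [0, 0, 0, 0, 0, 0]],
])

```text
time: 21.3
position: [0.5223, 0.403, 0.0375]
ee_rot: [-180.0, -0.0, -0.0]
force: [-0.8, 0.8, 1.0]
width: 0.0452
grip_force: 41.8
```

Emit:
carry_out([
  [[0, 0, 0.001, 0, 0, 0], [0, 0, 0, 0, 0, 0], [0, 0, 0, 0, 0, 0]],
])

```text
time: 21.6
position: [0.5223, 0.403, 0.0375]
ee_rot: [-180.0, -0.1, -0.0]
force: [-2.1, -1.1, 8.8]
width: 0.0453
grip_force: 42.6
```

Emit:
carry_out([
  [[0, 0, 0, 0, 0, 0], [0, 0, 0, 0, 0, 0], [0, 0, 0, 0, 0, 0], [0, 0, 0, 0, 0, 0], [0, 0, 0, 0, 0, 0]],
], fingers=0)

```text
time: 22.1
position: [0.5222, 0.403, 0.0362]
ee_rot: [180.0, 0.0, -0.0]
force: [0.8, -0.2, 0.7]
width: 0.085
grip_force: 0.0
```

Emit:
carry_out([
  [[0, 0, -0.02, 0, 0, 0], [0, 0, -0.04, 0, 0, 0], [0, 0, -0.04, 0, 0, 0], [0, 0, -0.04, 0, 0, 0], [0, 0, -0.04, 0, 0, 0]],
])

```text
time: 22.6
position: [0.522, 0.4029, 0.218]
ee_rot: [-180.0, -0.0, -0.0]
force: [0.4, 0.3, -0.5]
width: 0.0856
grip_force: 0.0
```

Emit:
carry_out([
  [[0.0207, 0.0434, 0, 0, 0, 0], [0.0207, 0.0434, 0, 0, 0, 0], [0.0207, 0.0434, 0, 0, 0, 0], [0.0207, 0.0434, 0, 0, 0, 0], [0.0207, 0.0434, 0, 0, 0, 0]],
])

```text
time: 23.1
position: [0.6262, 0.1841, 0.2164]
ee_rot: [-180.0, -0.0, -0.0]
force: [0.3, -0.4, -0.2]
width: 0.0852
grip_force: 0.0
```

Emit:
carry_out([
  [[0.0207, 0.0434, 0, 0, 0, 0], [0, 0, 0, 0, 0, 0], [0, 0, 0, 0, 0, 0]],
])

```text
time: 23.4
position: [0.6465, 0.1417, 0.2159]
ee_rot: [-180.0, 0.0, -0.1]
force: [-0.2, 0.6, -0.3]
width: 0.0855
grip_force: 0.0
```

Run:
```python
from h import *
st(); t=cv2.cvtColor(vision.grab_frame("top"),cv2.COLOR_RGB2BGR); s=cv2.cvtColor(vision.grab_frame("side"),cv2.COLOR_RGB2BGR)
o=np.zeros((600,800,3),np.uint8)
o[:,:400]=cv2.resize(s[300:420,100:180],(400,600),interpolation=cv2.INTER_CUBIC)
o[:,400:]=cv2.resize(s[130:280,160:260],(400,600),interpolation=cv2.INTER_CUBIC)
cv2.imwrite("pics/c8.png",o)
p=observe()['position']; print((w2p("side",p)-[160,130])*4+[400,0],(w2p("side",[p[0],p[1],.095])-[160,130])*4+[400,0])
```

```text
23.4 [0.6465 0.1417 0.2159] [-1.7998e+02  4.0000e-02 -1.2000e-01] [ 2.1 34.  55.8  0.  90.2 92.3] 0.0855 0.0 [-0.2  0.6 -0.3]
[554.70629574 163.31767234] [591.86871466 389.9910692 ]
```

View pics/c8.png

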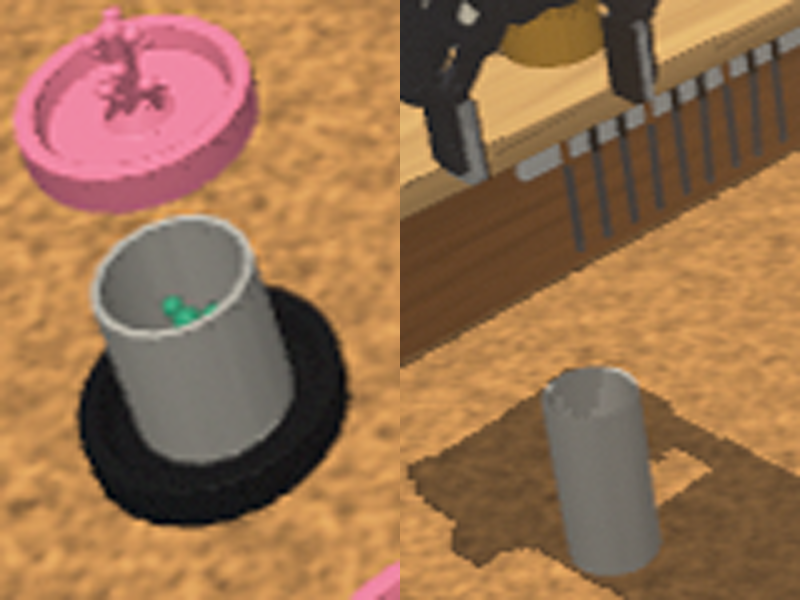

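Emit:
carry_out([
  [[0, 0, 0.04, 0, 0, 0], [0, 0, 0.04, 0, 0, 0], [0, 0, 0.04, 0, 0, 0], [0, 0, 0.036, 0, 0, 0], [0, 0, 0, 0, 0, 0]],
])

```text
time: 24.0
position: [0.6433, 0.144, 0.0557]
ee_rot: [180.0, 0.5, 0.1]
force: [-0.4, 0.5, 0.4]
width: 0.0856
grip_force: 0.0
```

Emit:
carry_out([
  [[0, 0, 0, 0, 0, 0], [0, 0, 0, 0, 0, 0], [0, 0, 0, 0, 0, 0]],
])

```text
time: 24.3
position: [0.6472, 0.1429, 0.0626]
ee_rot: [-180.0, -0.2, 0.0]
force: [0.5, 0.9, 0.2]
width: 0.0857
grip_force: 0.0
```

Emit:
carry_out([
  [[0, 0, 0, 0, 0, 0], [0, 0, 0, 0, 0, 0], [0, 0, 0, 0, 0, 0], [0, 0, 0, 0, 0, 0], [0, 0, 0, 0, 0, 0]],
], fingers=1, force=40)

```text
time: 24.8
position: [0.6466, 0.1427, 0.0609]
ee_rot: [-180.0, -0.1, -0.0]
force: [-0.8, 1.9, 5.7]
width: 0.0454
grip_force: 40.6
```

Emit:
carry_out([
  [[0, 0, 0, 0, 0, 0], [0, 0, 0, 0, 0, 0], [0, 0, 0, 0, 0, 0], [0, 0, 0, 0, 0, 0], [0, 0, 0, 0, 0, 0]],
])

```text
time: 25.3
position: [0.6467, 0.1427, 0.0609]
ee_rot: [-180.0, -0.1, -0.0]
force: [-0.4, 1.3, 4.8]
width: 0.0455
grip_force: 40.6
```

Emit:
carry_out([
  [[0, 0, -0.01, 0, 0, 0], [0, 0, -0.03, 0, 0, 0], [0, 0, -0.04, 0, 0, 0], [0, 0, -0.045, 0, 0, 0], [0, 0, 0, 0, 0, 0]],
])

```text
time: 25.8
position: [0.6484, 0.1426, 0.1923]
ee_rot: [-180.0, -0.7, -0.0]
force: [1.1, 0.3, -2.5]
width: 0.0457
grip_force: 41.7
```

Emit:
carry_out([
  [[-0.0447, -0.0214, 0, 0, 0, 0], [-0.0447, -0.0214, 0, 0, 0, 0], [-0.0447, -0.0214, 0, 0, 0, 0], [-0.0447, -0.0214, 0, 0, 0, 0], [-0.0447, -0.0214, 0, 0, 0, 0]],
])

```text
time: 26.3
position: [0.4204, 0.2498, 0.1845]
ee_rot: [180.0, 0.1, -0.0]
force: [0.4, 0.5, -1.7]
width: 0.0454
grip_force: 42.6
```

Emit:
carry_out([
  [[-0.0447, -0.0214, 0, 0, 0, 0], [0, 0, 0, 0, 0, 0], [0, 0, 0, 0, 0, 0], [0, 0, 0, 0, 0, 0]],
])

```text
time: 26.7
position: [0.3789, 0.2706, 0.185]
ee_rot: [180.0, 0.0, -0.0]
force: [0.6, 0.0, -3.0]
width: 0.0451
grip_force: 42.2
```

Run:
```python
from h import *
st(); s=cv2.cvtColor(vision.grab_frame("side"),cv2.COLOR_RGB2BGR)
p=observe()['position']
print("tcp",(w2p("side",p)-[190,260])*4)
cv2.imwrite("pics/c9.png",cv2.resize(s[260:410,190:340],(600,600),interpolation=cv2.INTER_CUBIC))
```

```text
26.7 [0.3789 0.2706 0.185 ] [ 1.7998e+02  1.0000e-02 -5.0000e-02] [ 20.9  15.9  91.7  -0.   72.4 111. ] 0.0451 42.2 [ 0.6  0.  -3. ]
tcp [287.50343393 113.48424614]
```

View pics/c9.png

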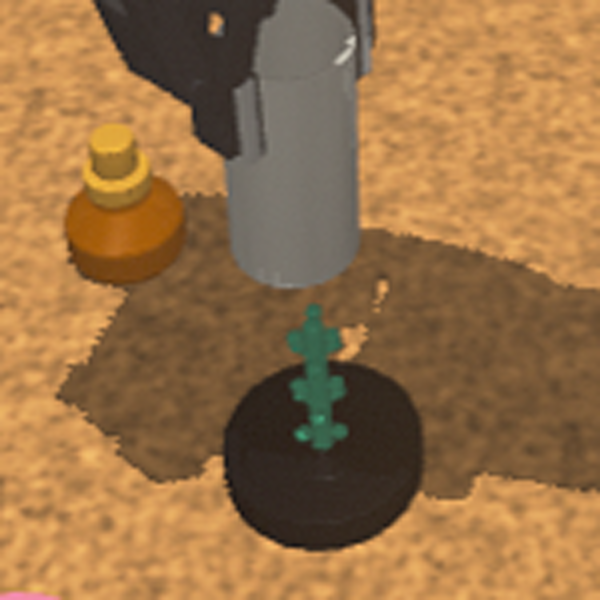

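Run:
```python
from h import *
f=lambda *p:((w2p("side",p)-[190,260])*4).round(1)
print("flask bottom/top",f(.3789,.2706,.1241),f(.3789,.2706,.219))
for x,y in((.3789,.2706),(.377,.2705),(.376,.268),(.379,.268),(.376,.2705)): print(x,y,f(x,y,.018),f(x,y,.086))
r=.039
q=np.array([f(.3789+r*np.cos(a),.2706+r*np.sin(a),z) for z in(0,.018) for a in np.linspace(0,6.28,60)]);print("base box",q.min(0),q.max(0))
r=.023
q=np.array([f(.3789+r*np.cos(a),.2706+r*np.sin(a),.1241) for a in np.linspace(0,6.28,60)]);print("flask end",q.min(0),q.max(0))
```

```text
flask bottom/top [298.7 239.9] [281.   36.7]
0.3789 0.2706 [315.1 429.2] [304.9 311.9]
0.377 0.2705 [318.9 431.5] [308.9 314.2]
0.376 0.268 [325.1 428.7] [315.6 311.4]
0.379 0.268 [319.4 424.8] [309.5 307.6]
0.376 0.2705 [320.8 432.8] [310.9 315.5]
base box [214.2 350.7] [416.5 543.5]
flask end [233.4 193.4] [363.6 289. ]
```

Emit:
carry_out([
  [[-0.003, 0, 0, 0, 0, 0], [0, 0, 0.01, 0, 0, 0], [0, 0, 0.01, 0, 0, 0], [0, 0, 0.01, 0, 0, 0], [0, 0, 0, 0, 0, 0]],
])

```text
time: 27.25
position: [0.3745, 0.2706, 0.1536]
ee_rot: [179.9, 0.2, -0.0]
force: [0.5, -0.2, -2.5]
width: 0.0454
grip_force: 42.2
```

Emit:
carry_out([
  [[0, 0, 0.01, 0, 0, 0], [0, 0, 0.015, 0, 0, 0], [0, 0, 0.015, 0, 0, 0], [0, 0, 0.01, 0, 0, 0], [0, 0, 0, 0, 0, 0]],
])

```text
time: 27.75
position: [0.3747, 0.2708, 0.1042]
ee_rot: [179.9, 0.1, -0.0]
force: [-0.3, -0.8, -2.8]
width: 0.0454
grip_force: 42.2
```

Emit:
carry_out([
  [[0, 0, 0.01, 0, 0, 0], [0, 0, 0.008, 0, 0, 0], [0, 0, 0, 0, 0, 0], [0, 0, 0, 0, 0, 0]],
])

```text
time: 28.15
position: [0.3753, 0.271, 0.0873]
ee_rot: [-180.0, 0.0, -0.0]
force: [0.4, 0.2, -1.9]
width: 0.0453
grip_force: 42.2
```

Run:
```python
from h import *
st(); s=cv2.cvtColor(vision.grab_frame("side"),cv2.COLOR_RGB2BGR)
cv2.imwrite("pics/c10.png",cv2.resize(s[300:420,210:330],(600,600),interpolation=cv2.INTER_CUBIC))
```

```text
28.15 [0.3753 0.271  0.0873] [-1.8e+02  0.0e+00 -1.0e-02] [ 21.1  23.2 100.2   0.   56.6 111.1] 0.0453 42.2 [ 0.4  0.2 -1.9]
```

View pics/c10.png

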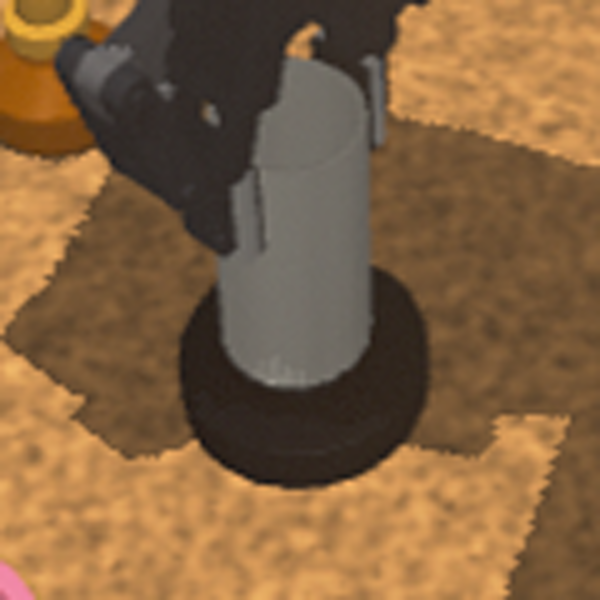

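Emit:
carry_out([
  [[-0.0005, 0.001, 0.005, 0, 0, 0], [0, 0, 0.005, 0, 0, 0], [0, 0, 0.004, 0, 0, 0], [0, 0, 0, 0, 0, 0], [0, 0, 0, 0, 0, 0]],
])

```text
time: 28.7
position: [0.3747, 0.27, 0.0733]
ee_rot: [180.0, 0.0, -0.0]
force: [0.3, 0.0, -3.1]
width: 0.0456
grip_force: 42.2
```

Emit:
carry_out([
  [[0, 0, 0.002, 0, 0, 0], [0, 0, 0.001, 0, 0, 0], [0, 0, 0, 0, 0, 0], [0, 0, 0, 0, 0, 0]],
])

```text
time: 29.1
position: [0.3747, 0.27, 0.0703]
ee_rot: [-180.0, -0.0, -0.0]
force: [0.1, -0.5, -3.4]
width: 0.0453
grip_force: 42.2
```

Emit:
carry_out([
  [[0, 0, 0.001, 0, 0, 0], [0, 0, 0, 0, 0, 0], [0, 0, 0, 0, 0, 0]],
])

```text
time: 29.4
position: [0.3747, 0.27, 0.0693]
ee_rot: [-180.0, 0.0, -0.0]
force: [-0.0, 0.4, -2.1]
width: 0.0454
grip_force: 42.2
```

Emit:
carry_out([
  [[0, 0, 0.001, 0, 0, 0], [0, 0, 0, 0, 0, 0], [0, 0, 0, 0, 0, 0]],
])

```text
time: 29.7
position: [0.3751, 0.2701, 0.069]
ee_rot: [-180.0, -0.1, -0.0]
force: [-0.0, -1.0, 5.2]
width: 0.0452
grip_force: 42.8
```

Emit:
carry_out([
  [[0, 0, 0.0005, 0, 0, 0], [0, 0, 0, 0, 0, 0], [0, 0, 0, 0, 0, 0]],
])

```text
time: 30.0
position: [0.3753, 0.2701, 0.0688]
ee_rot: [-180.0, -0.1, -0.0]
force: [-0.8, -0.7, 9.5]
width: 0.0452
grip_force: 43.1
```

Seated. I'll release, lift clear, move aside and check all four.

Emit:
carry_out([
  [[0, 0, 0, 0, 0, 0], [0, 0, 0, 0, 0, 0], [0, 0, 0, 0, 0, 0], [0, 0, 0, 0, 0, 0], [0, 0, 0, 0, 0, 0]],
], fingers=0)

```text
time: 30.5
position: [0.3747, 0.27, 0.0678]
ee_rot: [180.0, 0.0, -0.0]
force: [0.1, 1.1, -0.1]
width: 0.085
grip_force: 0.0
```

Emit:
carry_out([
  [[0, 0, -0.02, 0, 0, 0], [0, 0, -0.04, 0, 0, 0], [0, 0, -0.04, 0, 0, 0], [0, 0, -0.04, 0, 0, 0], [0, 0, -0.04, 0, 0, 0]],
])

```text
time: 31.0
position: [0.3743, 0.2699, 0.2495]
ee_rot: [-180.0, 0.0, -0.0]
force: [0.4, 0.9, 0.0]
width: 0.0853
grip_force: 0.0
```

Emit:
carry_out([
  [[0.025, 0.04, 0, 0, 0, 0], [0.025, 0.04, 0, 0, 0, 0], [0.025, 0.04, 0, 0, 0, 0], [0.025, 0.04, 0, 0, 0, 0], [0.025, 0.04, 0, 0, 0, 0]],
])

```text
time: 31.5
position: [0.5003, 0.0682, 0.2478]
ee_rot: [-180.0, 0.0, -0.0]
force: [1.4, -0.4, -0.6]
width: 0.0856
grip_force: 0.0
```

Emit:
carry_out([
  [[0, 0.04, 0, 0, 0, 0], [0, 0, 0, 0, 0, 0], [0, 0, 0, 0, 0, 0]],
])

```text
time: 31.8
position: [0.4995, 0.0295, 0.2476]
ee_rot: [-180.0, 0.0, -0.1]
force: [-0.8, 0.6, 0.5]
width: 0.0852
grip_force: 0.0
```

Run:
```python
from h import *
st(); t=cv2.cvtColor(vision.grab_frame("top"),cv2.COLOR_RGB2BGR); s=cv2.cvtColor(vision.grab_frame("side"),cv2.COLOR_RGB2BGR)
o=np.zeros((600,800,3),np.uint8); rs=lambda a:cv2.resize(a,(400,300),interpolation=cv2.INTER_CUBIC)
o[:300,:400]=rs(t[215:315,160:293]); o[:300,400:]=rs(t[215:315,400:533]); o[300:,:400]=rs(s[270:420,100:300]); o[300:,400:]=rs(s[130:240,360:507])
cv2.imwrite("pics/c11.png",o)
```

```text
31.8 [0.4995 0.0295 0.2476] [-1.7998e+02  3.0000e-02 -1.1000e-01] [-10.2  16.1  80.2   0.   83.7  79.9] 0.0852 0.0 [-0.8  0.6  0.5]
```

View pics/c11.png

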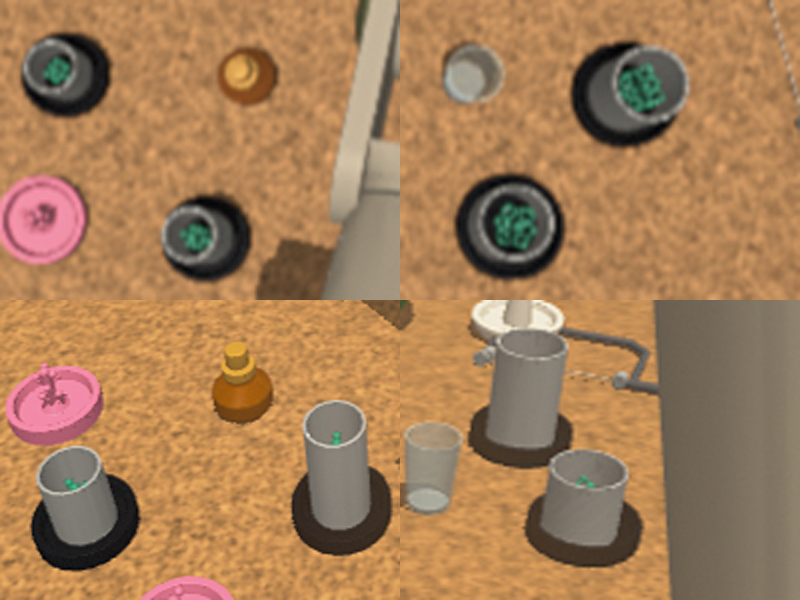

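All four flasks stand upright inside the lips of their own bases, with the lamp and beaker undisturbed. Handing in.

```bash
python3 -c "
from cell import order
print(order.close_job())"
```

```text
the job is handed in; nothing more can be done
None
```

I lowered all four flasks over their matching wax trees and handed the job in. Final images showed each standing upright inside its own base's lip, with the beaker and spirit lamp untouched; no verdict came back.

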